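Lock the grinding cup onto the spice grinder

TASK

Put the grinding cup that has two lugs at its foot onto the spice grinder: set it upright in the well, with its lugs over the two notches so that it drops fully home, then turn it clockwise (seen from above) by about 60 degrees until its grip bar lines up with the two marks on the grinder's rim, and let go. Leave the other two cups standing where they are.

Things in the scene. Friction and masses are not known exactly. Their poses are not given: they have to be found in the camera images.
- cup_grip (a point): Cup to fit: closed steel cylinder, 64 mm diameter, 80 mm tall, 0.2-0.4 kg, on top a black bar grip 50 long, 16 wide, 44 mm tall; two opposite black lugs at its foot, 18 wide, 9 high, reaching 48 mm from the axis. Point: on the axis in the bar, 104 mm above the underside, 24 mm above the cylinder's top. z up; x along the bar and the lugs; both ends alike.
- grinder: Grinder base, fixed, 136 mm diameter, 84 tall. Origin: centre of underside. Well floor 60 mm up. Lip 76-84 mm up: opening 74 mm diameter with 2 opposite notches 32 wide, out to 55 mm from the axis, at +60 and 240 deg from x (anticlockwise from above). x: locked direction of bar (either end), marks on rim. Seated cup's grip point is 164 mm up. Turns clockwise only; stop about 10 deg past x.
- plain_grip (a point): Look-alike cup, same size and grip, no lugs at its foot; leave it standing. Point on its axis in the bar grip, 104 mm above its underside; x along the bar.
- cup3_grip (a point): Look-alike cup, same size and grip, but three lugs at its foot; leave it standing. Point on its axis in the bar grip, 104 mm above its underside; x along the bar.
There are look-alikes about, which are no part of the job. Leave any pink look-alike of the grinder alone.

How it is judged:
By the outcome, as a careful person would: the job done as asked, in the order asked, and still so for the second after the job is handed in, with the robot touching nothing.
It also fails if it takes over 48 s, if anything falls off the work surface, if the arm or the gripper's body presses on something with over 40 N, if the wrist force passes 120 N, or if a joint passes its speed limit or range.

ROBOT

A 7-joint arm with a two-finger parallel gripper is mounted at the origin on the work surface. World frame = base frame: x ahead of the robot, y to its left, z up, the work surface at z = 0. Lengths are in m, angles in rad, forces in N, time in s.
With the tool pointing down it reaches from about 0.4 to 0.85 m from the base axis. Payload 10.4 kg.
Tool frame: the origin (TCP) lies on the centre line of the jaws, within the pads' length; the fingertips stand 14 mm ahead of it and the grasp point (between the pads) lies 5 mm behind it (tip_reach is the z of the fingertips in the tool frame, in m); z points along the fingers, x is the direction in which the jaws open and shut, and the axes are right-handed (so a half turn about z gives the same grasp; the last joint's range is limited). The gripper opens to 87 mm and grips with 3 to 60 N. Pads are 19 mm wide; open, the fingers measure 117 mm over their backs; the gripper's body (75 mm by 190 mm) begins 51 mm behind the grasp point.
Start: joints at [-0.023, 0.332, -0.065, 1.46, 0.022, 1.35, -0.088], TCP at [0.625, 0, 0.237] pointing down, gripper open.
Joint ranges: [-2.6, 2.6], [-0.5, 2.12], [-1.47, 1.34], [0.16, 2.42], [-1.27, 4.41], [0.06, 2.06], [-2.6, 2.6]. Speed limits (rad/s): [2.22, 2.22, 2.79, 2.79, 3.14, 3.14, 3.14].

INTERFACE

Orientations are given as a unit quaternion [x, y, z, w].
In Python, from bench import * gives the robot as it stands.
- The arm moves only by the tool carry_out, never from a script. Its argument "rows" is a list of rows, each a list of 5 numbers: the closure, from -1 (fully open) to 1 (shut), so that 0 is half open, then the shift along the tool's x, y, z in units of 30 mm (1.0 is 30 mm), then the turn about the tool's z in units of 5 degrees (1.0 is 5 degrees). In form: [[jaw, x, y, z, turn], ...]. A call has 1 to 20 rows; each row shifts and turns the pose as measured when the row begins, along the tool's axes as they then stand; what a row does not reach is not made up. A row lasts 1/12 s, in which the tool goes at most 41.7 mm and 7.16 degrees, less where a joint would pass 70% of its speed; a pose out of reach is approached as far as the arm can. A call is refused whole if a number of a shift passes 1 or a number of a turn 1, either way. A call with a gripper value outside its range is refused whole. The fingers move at their own pace and stop on an object; "force" is the grip in N (left out, the last holds). Time passes only in rows, so rows that do not move let the fingers close. It gives the time, the measured TCP pose, the force and the opening at its end, in the units of the state.
- read_state(): the state, without advancing time (a new reading comes with each control period).
- camera(name): name is "scene" or "side" or "wrist"; returns the picture (420x560x3 uint8, blue, green, red); there is no depth.
- camera_info(name): a dict with "fx", "fy", "cx", "cy" (pixels), "extrinsics" (4x4, takes a point from camera to world coordinates); the wrist camera has in their place "tool_from_camera" (4x4, takes a point from camera to tool coordinates, whose origin is the TCP and whose axes are the tool frame's). Camera axes: x right, y down, z forward; pixel columns grow to the right and rows downward; lengths in m; the calibration is good to about 2 mm. A picture is of the moment at which its call begins: read the wrist's pose just before it. camera_info takes no time and is no camera call.
- close_job(): hands the job in, once; it reports no verdict.
Trained networks look in the newest picture that a camera, given by its name, has taken for a name from the list of things; names that differ only in an ending like _2 or _b are one class to them, and where a whole thing is asked for, a point or a joint stands for the part that bears it (a point fixed in the world has none). Each returns a list of dicts, best first, with "conf" (0 to 1); they miss things now and then, are a little off and sometimes report something else, mostly with a low value. They report only what shows in the picture. A call takes as long as a camera call. They do not tell look-alikes from the thing itself.
- recognise(query, camera): "box" ([centre column, centre row, width, height] in pixels, round what is visible of it).
- silhouettes(query, camera): "mask" (420x560 bool, what is visible of it) and "box" ([centre column, centre row, width, height] in pixels, round what is visible of it).
- pinpoint(query, camera): "xy" ([column, row] in pixels: a listed point, or the origin of a listed thing).
The state is a dict: "time": time; "joint_positions": joint angles; "joint_vel": joint speeds; "joint_torque": joint torques, N m; "ee_pos": TCP position; "eef_rot": TCP orientation; "ft_force": force on the tool from outside, world axes, zero at the start; "torque": the same for the moment, N m; "width": finger opening in m.
Only numpy, scipy, OpenCV 4.12 (cv2) and the standard library are available. Lean on these libraries where they do the work, as an engineer would, in place of code of your own. Each camera call takes 0.05 s, during which the arm holds its last target. There are 200 camera calls.

## Working session

There is one attempt and no reset: what is moved stays moved. The work goes in short steps, Python scripts to look and compute and a tool call to move; the robot and the scene stay as the last step left them, time stands still between calls to the robot, and variables do not carry over. Pictures are saved under pics/ and viewed, about 8 in all and at most 12, crops included, and the job is handed in when it is done.

Besides the shell and the picture viewer there is one more tool, called after "Call:" by a JSON object that holds its "api" and its "payload", one argument or row to a line. carry_out: Moves the arm, as the interface text tells. Its arguments: {"type":"object","properties":{"rows":{"type":"array","items":{"type":"array","items":{"type":"number"}}},"force":{"type":"number"}},"required":["rows"]}

```bash
mkdir -p pics; ls; cat > h.py <<'E'
from bench import *
import numpy as np, cv2
from scipy.spatial.transform import Rotation as R
def T(cam):
    i=camera_info(cam)
    if 'extrinsics' in i: return i,np.array(i['extrinsics'])
    s=read_state(); M=np.eye(4); M[:3,:3]=R.from_quat(s['eef_rot']).as_matrix(); M[:3,3]=s['ee_pos']
    return i,M@np.array(i['tool_from_camera'])
def ray(cam,uv):
    i,M=T(cam); d=M[:3,:3]@np.array([(uv[0]-i['cx'])/i['fx'],(uv[1]-i['cy'])/i['fy'],1]); return M[:3,3],d
def atz(cam,uv,z):
    o,d=ray(cam,uv); return o+d*(z-o[2])/d[2]
def proj(cam,p):
    i,M=T(cam); q=np.linalg.inv(M)@np.append(p,1); return np.array([q[0]/q[2]*i['fx']+i['cx'],q[1]/q[2]*i['fy']+i['cy']])
E
python3 - <<'E'
from h import *
np.set_printoptions(precision=3,suppress=True)
a=camera('scene');b=camera('side')
cv2.imwrite('pics/sc.png',a);cv2.imwrite('pics/si.png',b)
for c in('scene','side'):
    for q,z in(('cup_grip',.104),('plain_grip',.104),('cup3_grip',.104),('grinder',0)):
        for r in pinpoint(q,c): print(c,q,round(r['conf'],2),np.array(r['xy']),atz(c,r['xy'],z))
    for r in recognise('grinder',c): print(c,'box',r['conf'],np.array(r['box']))
print(camera_info('scene'),camera_info('wrist'))
E
```

```text
pics
scene cup_grip 0.75 [252.1 177.7] [ 0.439 -0.108  0.104]
scene plain_grip 0.83 [144.6 177.3] [ 0.516 -0.319  0.104]
scene cup3_grip 0.59 [188.3 238.1] [ 0.636 -0.149  0.104]
scene grinder 0.65 [255.3 169.9] [ 0.293 -0.165  0.   ]
scene box 0.8 [405.4 272.1  85.   89.8]
scene box 0.79 [248.7 151.2  35.7  44.1]
side cup_grip 0.91 [290.6 226.3] [ 0.45  -0.109  0.104]
side plain_grip 0.74 [385.6 320.8] [ 0.511 -0.326  0.104]
side cup3_grip 0.65 [398.2 215.5] [ 0.631 -0.145  0.104]
side grinder 0.88 [265.5 147.3] [0.523 0.233 0.   ]
side grinder 0.78 [215.2 315.2] [ 0.299 -0.165  0.   ]
side box 0.87 [214.2 303.5  90.6 102.4]
side box 0.59 [262.6 134.2  68.9  75.4]
{'fx': 429.93892053526037, 'fy': 429.93892053526037, 'cx': 279.5049150802628, 'cy': 210.30197656459438, 'extrinsics': array([[-0.345,  0.649, -0.678,  1.072],
       [ 0.938,  0.242, -0.247,  0.184],
       [ 0.003, -0.721, -0.693,  0.677],
       [ 0.   ,  0.   ,  0.   ,  1.   ]])} {'fx': 299.21216722103776, 'fy': 299.21216722103776, 'cx': 281.9657016547405, 'cy': 210.3239856379921, 'tool_from_camera': array([[ 1.   ,  0.   ,  0.001, -0.001],
       [-0.001,  0.959,  0.285, -0.079],
       [-0.001, -0.285,  0.959, -0.149],
       [ 0.   ,  0.   ,  0.   ,  1.   ]])}
```

View pics/sc.png

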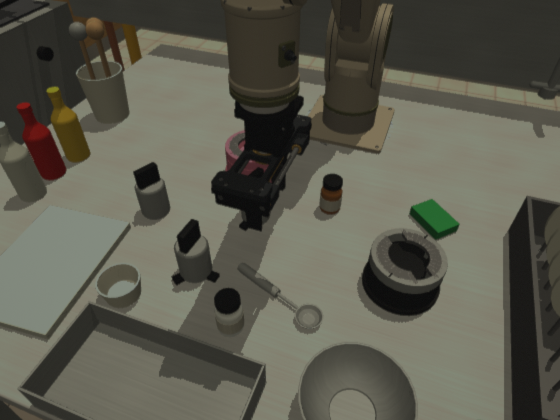

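View pics/si.png

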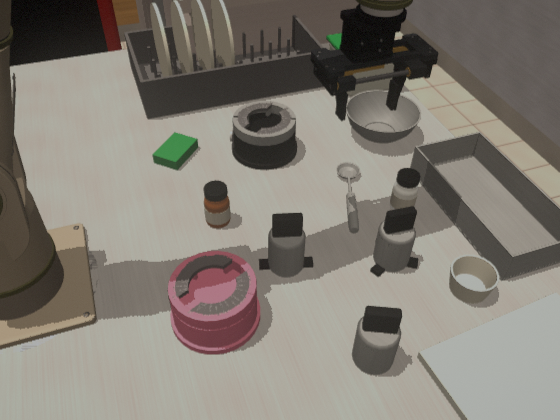

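The side picture has three cups. (287,245) has lugs on opposite sides in line with its bar. (395,240) has lugs that are not opposite, so it is probably the three-lug cup. (378,340) shows no lugs. The dark grinder is at (265,135) and the pink one is the look-alike. I'll confirm in an enlarged crop.

```bash
python3 - <<'E'
from h import *
b=cv2.imread('pics/si.png')
x=cv2.resize(b[195:295,240:440],None,fx=4,fy=4,interpolation=3)
y=cv2.resize(b[95:170,220:310],None,fx=4,fy=4,interpolation=3)
o=np.zeros((400,800,3),np.uint8);o=x.copy();cv2.imwrite('pics/c1.png',np.clip(o*1.5,0,255))
a=cv2.imread('pics/sc.png')
z=cv2.resize(a[220:320,350:460],(440,400),interpolation=3)
y=cv2.resize(y,(360,300)); y=cv2.copyMakeBorder(y,0,100,0,0,cv2.BORDER_CONSTANT)
cv2.imwrite('pics/c2.png',np.clip(np.hstack([z,y])*1.6,0,255))
E
```

```text
[ WARN:0@0.094] global loadsave.cpp:1063 imwrite_ Unsupported depth image for selected encoder is fallbacked to CV_8U.
```

View pics/c1.png

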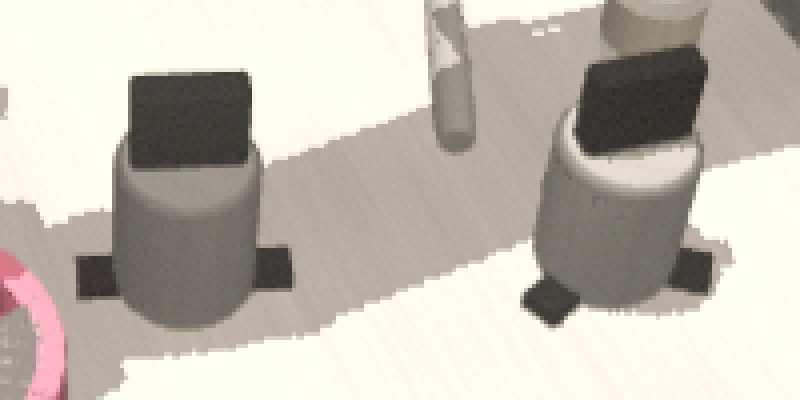

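View pics/c2.png

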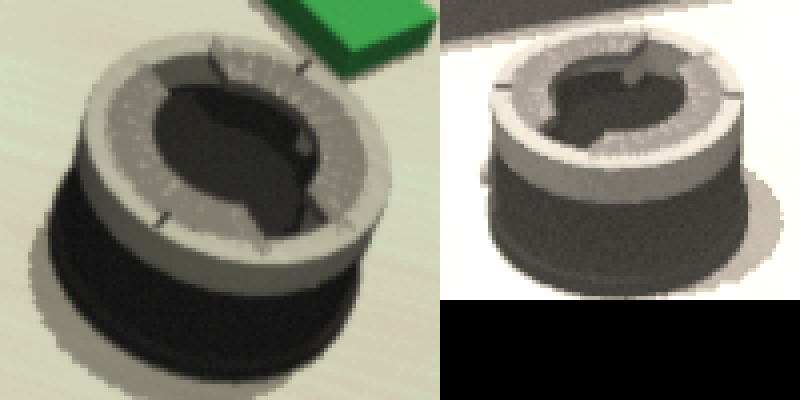

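The crop confirms it: the left cup, side (287,245), has two opposite lugs in line with its bar. The right cup's lugs are about 120° apart, so it has three. The grinder's marks show at scene (426,237)/(390,274) and side (236,117)/(293,119).

```bash
python3 - <<'E'
from h import *
np.set_printoptions(precision=4,suppress=True)
for c,u,v in(('scene',(425.75,236.75),(390.5,274.5)),('side',(235.75,116.75),(293.25,118.75))):
    p,q=atz(c,u,.084),atz(c,v,.084); d=q-p
    print(c,(p+q)/2,np.hypot(*d[:2]),np.degrees(np.arctan2(d[1],d[0]))%180)
# cup lug tips, side (z~.0045) and bar top edge (z=.124)
f=lambda x,y:(240+x/4,195+y/4)
for a,b,z in((f(77,275),f(293,267),.0045),(f(130,75),f(249,72),.124)):
    p,q=atz('side',a,z),atz('side',b,z);d=q-p
    print((p+q)/2,np.hypot(*d[:2]),np.degrees(np.arctan2(d[1],d[0]))%180)
s=read_state();print(s['ee_pos'],R.from_quat(s['eef_rot']).as_matrix(),s['ft_force'],s['time'])
E
```

```text
scene [0.519  0.2306 0.084 ] 0.12114717074620932 157.2175665093353
side [0.519  0.2281 0.084 ] 0.12302594793976773 157.7918148129626
[ 0.4476 -0.1024  0.0045] 0.09684016186037504 163.54358498406577
[ 0.4483 -0.0977  0.124 ] 0.04887192291598339 162.97303555348094
[0.625  0.     0.2366] [[ 1.     -0.      0.0001]
 [-0.     -1.      0.    ]
 [ 0.0001 -0.     -1.    ]] [ 0.2768 -0.0372 -0.0654] 0.6
```

Call:
{"api": "carry_out", "payload": {
  "rows": [
    [-1, -0.74, 0.42, 0, 0],
    [-1, -0.74, 0.42, 0, 0],
    [-1, -0.74, 0.42, 0, 0],
    [-1, -0.74, 0.42, 0, 0],
    [-1, -0.74, 0.42, 0, 0],
    [-1, -0.74, 0.42, 0, 0],
    [-1, -0.74, 0.42, 0, 0],
    [-1, -0.74, 0.42, 0, 0],
    [-1, 0, 0, 0, 0.84],
    [-1, 0, 0, 0, 0.84],
    [-1, 0, 0, 0, 0.84],
    [-1, 0, 0, 0, 0.84],
    [-1, 0, 0, 0, 0]
  ],
  "force": 50
}}

```text
time: 1.68
ee_pos: [0.4381, -0.1053, 0.2362]
eef_rot: [0.988, -0.153, 0.002, -0.001]
ft_force: [0.4, -0.9, 0.3]
width: 0.0869
```

```bash
cat >> h.py <<'E'
np.set_printoptions(precision=4,suppress=True)
def st():
    s=read_state(); M=R.from_quat(s['eef_rot']).as_matrix()
    print('t',round(s['time'],2),'pos',np.array(s['ee_pos']),'yaw',round(np.degrees(np.arctan2(M[1,0],M[0,0])),2),'tilt',M[:,2],'F',np.array(s['ft_force']),'M',np.array(s['torque']),'w',s['width'])
    return s,M
E
python3 - <<'E'
from h import *
st();im=camera('wrist');cv2.imwrite('pics/w1.png',np.clip(im*1.4,0,255).astype('u1'))
for r in pinpoint('cup_grip','wrist'): print(r['conf'],r['xy'],atz('wrist',r['xy'],.104))
E
```

```text
t 1.68 pos [ 0.4381 -0.1053  0.2362] yaw -17.59 tilt [ 0.0033  0.0011 -1.    ] F [ 0.3679 -0.8638  0.2673] M [-0.0197 -0.0198 -0.0228] w 0.08692412061599031
0.63 [286.7, 200.7] [ 0.4439 -0.1015  0.104 ]
```

View pics/w1.png

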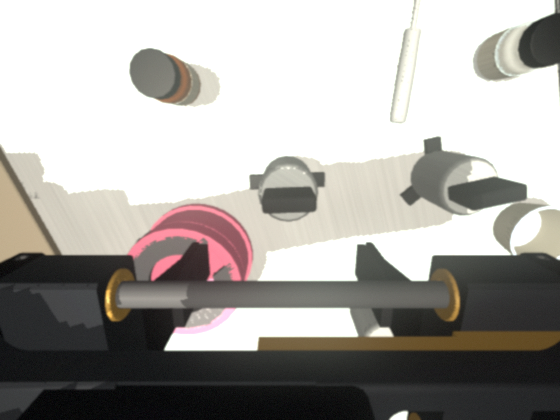

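The wrist picture shows the two-lug cup at (290,190), with lugs at (255,182) and (319,179). The bar is nearly parallel to the jaw axis. I'll refine its top face.

```bash
python3 - <<'E'
from h import *
im=cv2.imread('pics/w1.png');g=cv2.cvtColor(im,6)
print(g[178:216:2,262:320:4])
m=(g<60).astype('u1');m[:,:240]=0;m[:,335:]=0;m[:130]=0;m[235:]=0
n,l,s,c=cv2.connectedComponentsWithStats(m)
for k in range(1,n):
    if s[k,4]>30: print(s[k],c[k],cv2.minAreaRect(np.argwhere(l==k)[:,::-1].astype('f4')))
a,b=atz('wrist',(255,182),.005),atz('wrist',(319,179),.005);print((a+b)/2,b-a,np.degrees(np.arctan2(*(b-a)[1::-1])))
E
```

```text
[[131 178 200 199 201 200 196 202 203 203 202 202 176 116  97]
 [139 196 200 199 199 201 197 199 202 202 204 200 193 130  95]
 [148 198 198 197 199 197 200 197 197 203 201 202 199 143  94]
 [158 199 196 197 197 197 196 200 195 199 200 200 197 155  95]
 [176 197 194 192 183 181 176 175 172 170 171 153 171 164 127]
 [185 137 116 116 102  98  94  90  87  84  84  84  95 174 199]
 [181  89  84  83  83  83  82  81  81  82  82  81  81 174 197]
 [175  85  84  84  83  81  83  81  78  81  80  80  81 150 191]
 [161  84  83  83  84  81  80  83  81  80  80  81  80 105 198]
 [130  84  81  84  81  83  78  80  82  83  79  81  82  85 207]
 [105  85  87  84  83  85  83  85  84  87  85  87  88  87 213]
 [ 94  89  88  88  88  87  88  87  86  90  89  87  89  85 215]
 [ 92  88  88  87  85  85  88  87  88  88  88  88  90  86 217]
 [102  85  85  85  85  84  85  85  86  87  85  87  87  84 215]
 [121  85  85  82  85  85  84  85  85  85  84  85  86  85 214]
 [131  82  82  82  81  84  84  82  83  83  84  85  87  85 215]
 [150  79  81  81  81  84  81  81  83  83  85  85  88 112 215]
 [188  99  86 102  99 113 121 128 132 136 146 119 172 205 217]
 [217 202 131 176 183 185 188 192 190 193 189 153 219 221 215]]
[ 0.4462 -0.1011  0.005 ] [ 0.0797 -0.0206  0.    ] -14.508061963547707
```

```bash
python3 - <<'E'
from h import *
s,M=st()
for p in((290,204.5),(263.5,206),(315,203)):
    q=atz('wrist',p,.124);print(q,M.T@(q-s['ee_pos']))
q=np.array([.446,-.1005,.1]);print(M.T@(q-s['ee_pos'])/.03)
E
```

```text
t 1.78 pos [ 0.4382 -0.1052  0.2362] yaw -17.23 tilt [ 0.0031  0.0011 -1.    ] F [ 0.1342  0.3191 -1.0627] M [ 0.0042  0.0356 -0.0012] w 0.08705324910645952
[ 0.4469 -0.1007  0.124 ] [ 0.0067 -0.0066  0.1122]
[ 0.4235 -0.095   0.124 ] [-0.0173 -0.0052  0.1121]
[ 0.4688 -0.1061  0.124 ] [ 0.0292 -0.008   0.1123]
[ 0.191  -0.2169  4.5396]
```

Call:
{"api": "carry_out", "payload": {
  "rows": [
    [-1, 0.22, -0.22, 0, -0.35],
    [-1, 0, 0, 0.5, 0],
    [-1, 0, 0, 0.7, 0],
    [-1, 0, 0, 0.7, 0],
    [-1, 0, 0, 0.7, 0],
    [-1, 0, 0, 0.7, 0],
    [-1, 0, 0, 0.5, 0],
    [-1, 0, 0, 0, 0]
  ]
}}

```text
time: 2.45
ee_pos: [0.4534, -0.0971, 0.119]
eef_rot: [0.993, -0.117, 0.004, -0.001]
ft_force: [-0.9, 0.2, 0.2]
width: 0.0867
```

```bash
python3 - <<'E'
from h import *
s,M=st()
print(M.T@(np.array([.4468,-.1007,.099])-s['ee_pos'])/.03)
E
```

```text
t 2.45 pos [ 0.4534 -0.0971  0.119 ] yaw -13.49 tilt [ 0.0091  0.0013 -1.    ] F [-0.902   0.2047  0.178 ] M [-0.0793  0.0464 -0.0085] w 0.08666314652565789
[-0.1918  0.1719  0.6646]
```

Call:
{"api": "carry_out", "payload": {
  "rows": [
    [-1, -0.12, 0.1, 0.3, 0.2],
    [-1, 0, 0, 0.1, 0],
    [-1, 0, 0, 0, 0]
  ]
}}

```text
time: 2.7
ee_pos: [0.4503, -0.0985, 0.1068]
eef_rot: [0.992, -0.124, 0.005, -0.001]
ft_force: [-0.3, 0.7, 0.5]
width: 0.087
```

```bash
python3 - <<'E'
from h import *
s,M=st()
print(M.T@(np.array([.4468,-.1007,.099])-s['ee_pos'])/.03)
E
```

```text
t 2.7 pos [ 0.4503 -0.0985  0.1068] yaw -14.24 tilt [ 0.0093  0.0016 -1.    ] F [-0.2836  0.6696  0.5272] M [ 0.0614 -0.0142 -0.0175] w 0.08700429039838875
[-0.0973  0.102   0.2599]
```

Call:
{"api": "carry_out", "payload": {
  "rows": [
    [-1, -0.1, 0.1, 0.15, 0.2],
    [-1, 0, 0, 0.07, 0],
    [-1, 0, 0, 0, 0],
    [1, 0, 0, 0, 0],
    [1, 0, 0, 0, 0],
    [1, 0, 0, 0, 0],
    [1, 0, 0, 0, 0],
    [1, 0, 0, 0, 0],
    [1, 0, 0, 0, 0],
    [1, 0, 0, 0, 0]
  ],
  "force": 45
}}

```text
time: 3.53
ee_pos: [0.4482, -0.1011, 0.1027]
eef_rot: [0.991, -0.133, 0.007, -0.001]
ft_force: [-0.5, 0.6, -2.8]
width: 0.0497
```

```bash
python3 - <<'E'
from h import *
s,M=st()
E
```

```text
t 3.53 pos [ 0.4482 -0.1011  0.1027] yaw -15.28 tilt [ 0.0141  0.001  -0.9999] F [-0.496   0.605  -2.7906] M [-0.0287 -0.0001 -0.005 ] w 0.04970082775012154
```

Call:
{"api": "carry_out", "payload": {
  "rows": [
    [1, 0, 0, -0.4, 0],
    [1, 0, 0, -0.7, 0],
    [1, 0, 0, -0.8, 0],
    [1, 0, 0, -0.8, 0],
    [1, 0, 0, -0.7, 0],
    [1, 0, 0, -0.4, 0],
    [1, 0, 0, -0.1, 0],
    [1, 0, 0, 0, 0]
  ]
}}

```text
time: 4.2
ee_pos: [0.4429, -0.1007, 0.2202]
eef_rot: [0.991, -0.133, 0.002, -0.001]
ft_force: [0.5, -0.4, -3.5]
width: 0.05
```

```bash
python3 - <<'E'
from h import *
s,M=st();print(s['joint_positions'])
print(M.T@(np.array([.519,.229,.225])-s['ee_pos'])/.03)
E
```

```text
t 4.2 pos [ 0.4429 -0.1007  0.2202] yaw -15.25 tilt [ 0.004   0.0023 -1.    ] F [ 0.4969 -0.4115 -3.4636] M [ 0.037   0.0169 -0.0316] w 0.05002173610599773
[ 0.1322 -0.0358 -0.0072  1.9143 -0.0031  1.2595 -0.1402]
[ -0.4444 -11.27    -0.1236]
```

Call:
{"api": "carry_out", "payload": {
  "rows": [
    [1, 0, -0.5, -0.1, 0],
    [1, 0, -0.8, 0, 0],
    [1, -0.04, -0.9, 0, 0],
    [1, -0.04, -0.9, 0, 0],
    [1, -0.04, -0.9, 0, 0],
    [1, -0.04, -0.9, 0, 0],
    [1, -0.04, -0.9, 0, 0],
    [1, -0.04, -0.9, 0, 0],
    [1, -0.04, -0.9, 0, 0],
    [1, -0.04, -0.9, 0, 0],
    [1, 0, -0.8, 0, 0],
    [1, 0, -0.5, 0, 0],
    [1, 0, -0.2, 0, 0],
    [1, 0, 0, 0, 0]
  ]
}}

```text
time: 5.37
ee_pos: [0.5075, 0.2019, 0.2016]
eef_rot: [0.991, -0.135, -0.011, 0.002]
ft_force: [0.3, -1.0, -2.8]
width: 0.0498
```

Call:
{"api": "carry_out", "payload": {
  "rows": [
    [1, 0, 0, 0, -0.6],
    [1, 0, 0, 0, -0.9],
    [1, 0, 0, 0, -0.9],
    [1, 0, 0, 0, -0.9],
    [1, 0, 0, 0, -0.9],
    [1, 0, 0, 0, -0.9],
    [1, 0, 0, 0, -0.9],
    [1, 0, 0, 0, -0.9],
    [1, 0, 0, 0, -0.9],
    [1, 0, 0, 0, -0.9],
    [1, 0, 0, 0, -0.9],
    [1, 0, 0, 0, -0.4],
    [1, 0, 0, 0, 0]
  ]
}}

```text
time: 6.45
ee_pos: [0.5035, 0.1804, 0.1908]
eef_rot: [0.951, 0.309, -0.02, 0.001]
ft_force: [0.1, 0.9, -3.9]
width: 0.0502
```

```bash
python3 - <<'E'
from h import *
s,M=st();print(s['joint_positions'])
print(M.T@(np.array([.519,.229,.225])-s['ee_pos'])/.03)
a=camera('side');b=camera('scene');w=camera('wrist')
for n,i in(('side',a),('scene',b),('wrist',w)):
    cv2.imwrite(f'pics/{n}2.png',i)
for c in('side','scene'):
    for r in pinpoint('cup_grip',c): print(c,r['conf'],r['xy'],'expected',proj(c,s['ee_pos']))
def crop(i,x,y):return cv2.resize(i[y:y+150,x:x+100],(400,600),interpolation=3)
cv2.imwrite('pics/c3.png',np.clip(1.5*np.hstack([crop(a,215,30),crop(b,355,140)]),0,255).astype('u1'))
E
```

```text
t 6.45 pos [0.5035 0.1804 0.1908] yaw 36.01 tilt [-0.0379 -0.0137 -0.9992] F [ 0.1193  0.9244 -3.8758] M [ 0.124  -0.1293 -0.0215] w 0.050172214980447154
[-0.109   0.2185 -0.3622  1.7125  0.0756  1.2653  0.1391]
[ 1.3257 -1.019  -1.1805]
side 0.9 [266.4, 86.1] expected [264.4964  86.4253]
scene 0.74 [391.2, 194.4] expected [393.3621 198.9558]
```

View pics/c3.png

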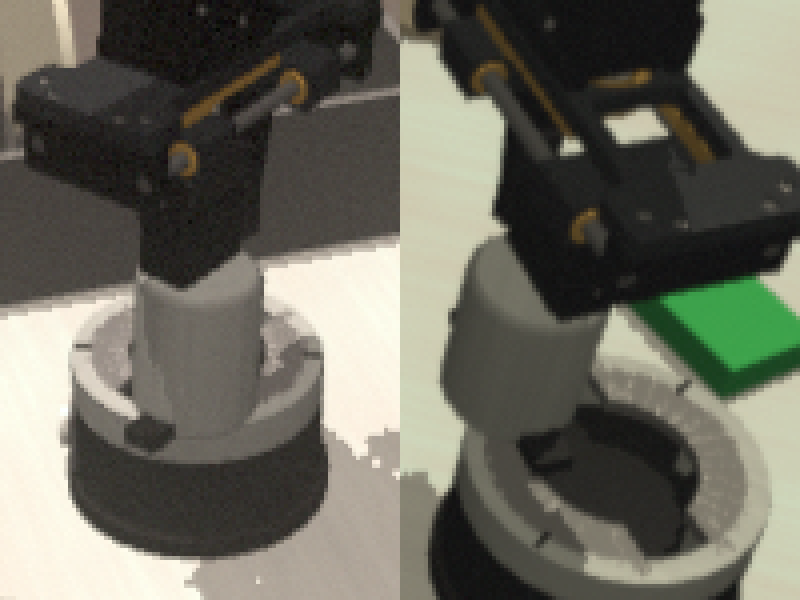

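The cup is held upright with its lugs clear, but it has drifted about 50 mm short of the well and tilted about 2°. I'll raise it and correct slowly.

Call:
{"api": "carry_out", "payload": {
  "rows": [
    [1, 0, 0, -0.4, 0],
    [1, 0, 0, -0.4, 0],
    [1, 0, 0, -0.4, 0],
    [1, 0, 0, 0, 0]
  ]
}}

```text
time: 7.03
ee_pos: [0.5049, 0.1826, 0.2313]
eef_rot: [0.951, 0.307, -0.02, 0.0]
ft_force: [1.0, -0.4, -2.7]
width: 0.0501
```

```bash
cat >> h.py <<'E'
def go(x,y,z,yaw):
    s,M=st();print('units',M.T@(np.array([x,y,z])-s['ee_pos'])/.03,'turn',(np.degrees(np.arctan2(M[1,0],M[0,0]))-yaw)/5)
E
python3 -c "from h import *;go(.519,.229,.225,37.5)"
```

```text
t 7.03 pos [0.5049 0.1826 0.2313] yaw 35.83 tilt [-0.0372 -0.0128 -0.9992] F [ 1.0254 -0.3883 -2.738 ] M [ 0.0778 -0.2267 -0.0393] w 0.05008600637577221
units [ 1.2923 -0.978   0.1716] turn -0.33386826631264055
```

Call:
{"api": "carry_out", "payload": {
  "rows": [
    [1, 0.25, -0.2, 0, 0],
    [1, 0.25, -0.2, 0, 0],
    [1, 0.25, -0.2, 0, 0],
    [1, 0.25, -0.2, 0, 0],
    [1, 0, 0, 0, 0]
  ]
}}

```text
time: 7.45
ee_pos: [0.5164, 0.2245, 0.2313]
eef_rot: [0.951, 0.307, -0.019, 0.0]
ft_force: [-1.0, 1.0, -3.5]
width: 0.0497
```

```bash
python3 -c "from h import *;go(.519,.229,.225,37.5)"
```

```text
t 7.45 pos [0.5164 0.2245 0.2313] yaw 35.82 tilt [-0.0352 -0.0114 -0.9993] F [-1.0078  1.0214 -3.4661] M [ 0.0795 -0.0168  0.0027] w 0.049749851783053
units [ 0.1635 -0.0682  0.2055] turn -0.3354126686811213
```

Call:
{"api": "carry_out", "payload": {
  "rows": [
    [1, 0, 0, 0, 0.6],
    [1, 0, 0, 0, 0.9],
    [1, 0, 0, 0, 0.9],
    [1, 0, 0, 0, 0.9],
    [1, 0, 0, 0, 0.9],
    [1, 0, 0, 0, 0.9],
    [1, 0, 0, 0, 0.9],
    [1, 0, 0, 0, 0.9],
    [1, 0, 0, 0, 0.9],
    [1, 0, 0, 0, 0.4],
    [1, 0, 0, 0, 0]
  ]
}}

```text
time: 8.37
ee_pos: [0.5139, 0.2289, 0.2244]
eef_rot: [0.998, -0.059, -0.023, 0.009]
ft_force: [-0.3, -0.4, -2.8]
width: 0.0499
```

```bash
python3 -c "from h import *;go(.519,.229,.225,37.5)"
```

```text
t 8.37 pos [0.5139 0.2289 0.2244] yaw -6.82 tilt [-0.0469 -0.0153 -0.9988] F [-0.2665 -0.3556 -2.8398] M [ 0.0318 -0.1242 -0.0062] w 0.0498530612569489
units [ 0.1675 -0.0245 -0.0281] turn -8.864671144088263
```

Call:
{"api": "carry_out", "payload": {
  "rows": [
    [1, 0, 0, 0, -0.4],
    [1, 0, 0, 0, -0.4],
    [1, 0, 0, 0, -0.4],
    [1, 0, 0, 0, -0.4],
    [1, 0, 0, 0, -0.4],
    [1, 0, 0, 0, -0.4],
    [1, 0, 0, 0, -0.4],
    [1, 0, 0, 0, -0.4],
    [1, 0, 0, 0, -0.4],
    [1, 0, 0, 0, -0.4],
    [1, 0, 0, 0, -0.4],
    [1, 0, 0, 0, -0.4],
    [1, 0, 0, 0, -0.4],
    [1, 0, 0, 0, -0.4],
    [1, 0, 0, 0, -0.4],
    [1, 0, 0, 0, -0.4],
    [1, 0, 0, 0, -0.4],
    [1, 0, 0, 0, -0.4],
    [1, 0, 0, 0, -0.4],
    [1, 0, 0, 0, 0]
  ]
}}

```text
time: 10.03
ee_pos: [0.511, 0.2317, 0.2161]
eef_rot: [0.952, 0.304, -0.032, 0.001]
ft_force: [-0.3, 1.7, -3.1]
width: 0.0499
```

```bash
python3 -c "from h import *;go(.519,.229,.225,37.5)"
```

```text
t 10.03 pos [0.511  0.2317 0.2161] yaw 35.4 tilt [-0.0606 -0.0209 -0.9979] F [-0.2934  1.6662 -3.1376] M [ 0.1359 -0.1651  0.0053] w 0.04987937104309908
units [ 0.1467  0.2231 -0.3098] turn -0.4199167348119047
```

Call:
{"api": "carry_out", "payload": {
  "rows": [
    [1, 0.15, 0.11, 0.1, -0.2],
    [1, 0.15, 0.11, 0.15, -0.2],
    [1, 0.13, 0.08, 0.15, 0],
    [1, 0, 0, 0, 0]
  ]
}}

```text
time: 10.37
ee_pos: [0.5275, 0.232, 0.2012]
eef_rot: [0.946, 0.322, -0.032, 0.0]
ft_force: [-0.7, -0.5, -3.6]
width: 0.05
```

```bash
python3 - <<'E'
from h import *
go(.526,.232,.1627,37.5)
s,M=st()
w=s['ee_pos']; 
a=camera('side');b=camera('scene')
def crop(i,x,y):return cv2.resize(i[y:y+150,x:x+100],(400,600),interpolation=3)
cv2.imwrite('pics/c4.png',np.clip(1.6*np.hstack([crop(a,215,30),crop(b,355,160)]),0,255).astype('u1'))
E
```

```text
t 10.37 pos [0.5275 0.232  0.2012] yaw 37.6 tilt [-0.0611 -0.0213 -0.9979] F [-0.6893 -0.5239 -3.63  ] M [-0.0011 -0.1177  0.0039] w 0.05002348060501616
units [ 0.0401 -0.0056  1.2828] turn 0.019779732299325302
t 10.37 pos [0.5275 0.232  0.2012] yaw 37.6 tilt [-0.0611 -0.0213 -0.9979] F [-0.6893 -0.5239 -3.63  ] M [-0.0011 -0.1177  0.0039] w 0.05002348060501616
```

View pics/c4.png

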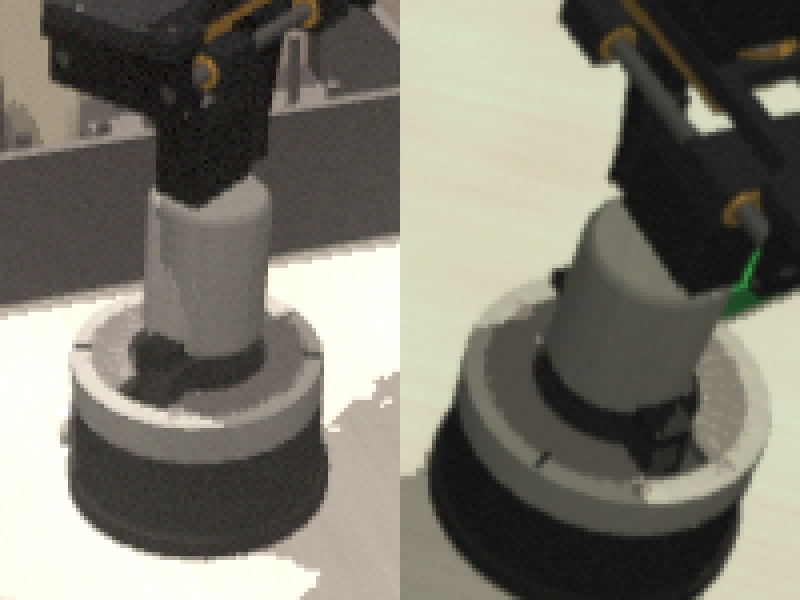

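The cup hovers centred over the well with its lugs above the notches, at left crop (160,350) and right crop (665,440). I'll lower it.

Call:
{"api": "carry_out", "payload": {
  "rows": [
    [1, 0, 0, 0.25, 0],
    [1, 0.01, 0, 0.25, 0],
    [1, 0.01, 0, 0.25, 0],
    [1, 0.01, 0, 0.2, 0],
    [1, 0, 0, 0, 0]
  ]
}}

```text
time: 10.88
ee_pos: [0.5254, 0.2324, 0.1707]
eef_rot: [0.946, 0.322, -0.032, 0.0]
ft_force: [-0.8, -0.7, -4.2]
width: 0.0498
```

```bash
python3 -c "from h import *;go(.526,.232,.1627,37.5)"
```

```text
t 10.88 pos [0.5254 0.2324 0.1707] yaw 37.59 tilt [-0.0608 -0.0209 -0.9979] F [-0.8005 -0.7039 -4.2294] M [ 0.1121 -0.1164 -0.0207] w 0.04984014208855952
units [0.0237 0.0286 0.2639] turn 0.018744126608184787
```

Call:
{"api": "carry_out", "payload": {
  "rows": [
    [1, 0, 0, 0.12, 0],
    [1, 0, 0, 0.12, 0],
    [1, 0, 0, 0.1, 0],
    [1, 0, 0, 0, 0]
  ]
}}

```text
time: 11.22
ee_pos: [0.5249, 0.2317, 0.1661]
eef_rot: [0.946, 0.321, -0.031, 0.001]
ft_force: [-0.4, 0.3, -3.3]
width: 0.0499
```

```bash
python3 -c "from h import *;go(.526,.232,.1627,37.5)"
```

```text
t 11.22 pos [0.5249 0.2317 0.1661] yaw 37.55 tilt [-0.0583 -0.0223 -0.9981] F [-0.4204  0.3088 -3.3071] M [ 0.0733 -0.2017 -0.0559] w 0.049876402719629453
units [0.0423 0.0157 0.1094] turn 0.00965321899733027
```

Call:
{"api": "carry_out", "payload": {
  "rows": [
    [1, 0, 0, 0.06, 0],
    [-1, 0, 0, 0, 0],
    [-1, 0, 0, 0, 0],
    [-1, 0, 0, 0, 0],
    [-1, 0, 0, 0, 0],
    [-1, 0, 0, 0, 0],
    [-1, 0, 0, 0, 0],
    [-1, 0, 0, 0, 0],
    [-1, 0, 0, 0, 0],
    [-1, 0, 0, 0, 0],
    [-1, 0, 0, 0, 0],
    [-1, 0, 0, 0, 0],
    [-1, 0, 0, 0, 0],
    [-1, 0, 0, 0, 0],
    [-1, 0, 0, 0, 0]
  ]
}}

```text
time: 12.47
ee_pos: [0.5258, 0.2323, 0.1647]
eef_rot: [0.946, 0.321, -0.03, 0.001]
ft_force: [0.5, 0.3, 0.0]
width: 0.0867
```

```bash
python3 - <<'E'
from h import *
go(.519,.229,.165,37.5)
a=camera('side');b=camera('scene')
for c in('side','scene'):
    for r in pinpoint('cup_grip',c): print(c,r['conf'],atz(c,r['xy'],.164))
def crop(i,x,y):return cv2.resize(i[y:y+150,x:x+100],(400,600),interpolation=3)
cv2.imwrite('pics/c5.png',np.clip(1.6*np.hstack([crop(a,215,30),crop(b,355,160)]),0,255).astype('u1'))
E
```

```text
t 12.47 pos [0.5258 0.2323 0.1647] yaw 37.55 tilt [-0.0556 -0.0207 -0.9982] F [0.4666 0.253  0.0154] M [ 0.0591 -0.1106 -0.0046] w 0.08666353672652351
units [-0.2468 -0.0499  0.005 ] turn 0.010094292091402224
side 0.59 [0.5187 0.2353 0.164 ]
scene 0.61 [0.5173 0.2262 0.164 ]
```

View pics/c5.png

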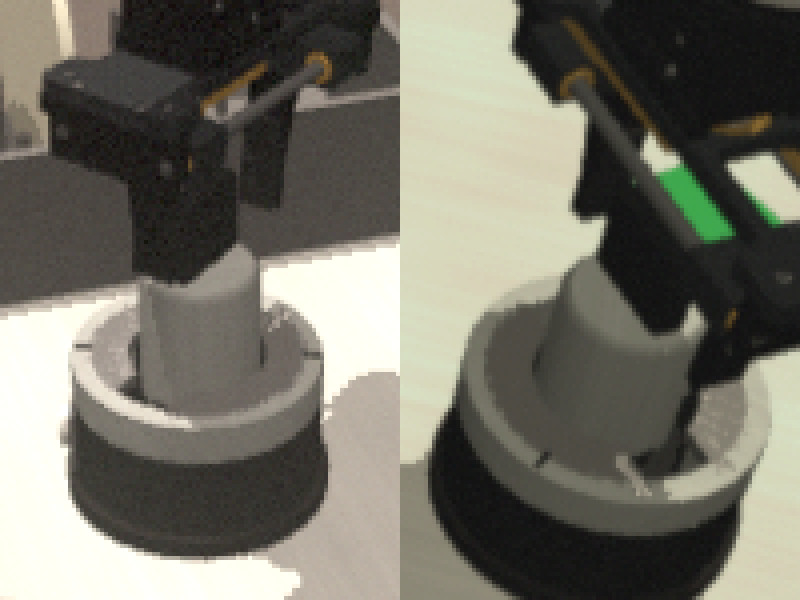

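The cup has dropped in upright, sitting lower between the rims. I'll recentre the open hand, regrip lightly and begin the clockwise turn slowly.

Call:
{"api": "carry_out", "payload": {
  "rows": [
    [-1, -0.13, -0.03, 0, 0],
    [-1, -0.1, -0.02, 0, 0],
    [-1, 0, 0, 0, 0],
    [1, 0, 0, 0, 0],
    [1, 0, 0, 0, 0],
    [1, 0, 0, 0, 0],
    [1, 0, 0, 0, 0],
    [1, 0, 0, 0, 0],
    [1, 0, 0, 0, 0],
    [1, 0, 0, 0, 0]
  ],
  "force": 10
}}

```text
time: 13.5
ee_pos: [0.5186, 0.2289, 0.1653]
eef_rot: [0.946, 0.321, -0.03, 0.001]
ft_force: [0.0, -1.0, 0.3]
width: 0.0509
```

```bash
python3 -c "from h import *;go(.519,.2295,.164,-22.5)"
```

```text
t 13.5 pos [0.5186 0.2289 0.1653] yaw 37.55 tilt [-0.0556 -0.0209 -0.9982] F [ 0.0433 -0.9542  0.3148] M [ 0.1116 -0.0847 -0.0087] w 0.05093394174307309
units [ 0.0254 -0.0074  0.0425] turn 12.009043892787037
```

Call:
{"api": "carry_out", "payload": {
  "rows": [
    [1, 0, 0, 0, 0.4],
    [1, 0, 0, 0, 0.4],
    [1, 0, 0, 0, 0.4],
    [1, 0, 0, 0, 0.4],
    [1, 0, 0, 0, 0.4],
    [1, 0, 0, 0, 0.4],
    [1, 0, 0, 0, 0.4],
    [1, 0, 0, 0, 0.4],
    [1, 0, 0, 0, 0]
  ]
}}

```text
time: 14.25
ee_pos: [0.5182, 0.233, 0.1653]
eef_rot: [0.983, 0.182, -0.028, 0.002]
ft_force: [-0.2, -0.2, 0.1]
width: 0.0507
```

```bash
python3 -c "from h import *;go(.519,.2295,.164,-22.5)"
```

```text
t 14.25 pos [0.5182 0.233  0.1653] yaw 20.97 tilt [-0.055  -0.0152 -0.9984] F [-0.1958 -0.2006  0.0898] M [0.2506 0.0035 0.0641] w 0.05066773319919192
units [-0.0134  0.1201  0.045 ] turn 8.694955939900495
```

Call:
{"api": "carry_out", "payload": {
  "rows": [
    [1, 0, 0.06, 0, 0.4],
    [1, 0, 0.06, 0, 0.4],
    [1, 0, 0.03, 0, 0.4],
    [1, 0, 0.02, 0, 0.4],
    [1, 0, 0.02, 0, 0.4],
    [1, 0, 0.02, 0, 0.4],
    [1, 0, 0.02, 0, 0.4],
    [1, 0, 0.02, 0, 0.4],
    [1, 0, 0.02, 0, 0.4],
    [1, 0, 0.02, 0, 0.4],
    [1, 0, 0, 0, 0]
  ]
}}

```text
time: 15.17
ee_pos: [0.5206, 0.2283, 0.1653]
eef_rot: [1.0, 0.009, -0.027, 0.005]
ft_force: [-0.3, 0.0, -1.1]
width: 0.0507
```

```bash
python3 -c "from h import *;go(.519,.2295,.164,-22.5)"
```

```text
t 15.17 pos [0.5206 0.2283 0.1653] yaw 1.01 tilt [-0.0531 -0.0101 -0.9985] F [-0.3346  0.0052 -1.1133] M [ 0.2116 -0.1477  0.0387] w 0.0507299921281566
units [-0.0497 -0.0425  0.0442] turn 4.701881551028075
```

Call:
{"api": "carry_out", "payload": {
  "rows": [
    [1, -0.03, -0.02, 0, 0.4],
    [1, -0.02, 0, 0, 0.4],
    [1, 0, 0.01, 0, 0.4],
    [1, 0, 0.01, 0, 0.4],
    [1, 0, 0.01, 0, 0.4],
    [1, 0, 0.01, 0, 0.4],
    [1, 0, 0.01, 0, 0.4],
    [1, 0, 0.01, 0, 0.4],
    [1, 0, 0.01, 0, 0.4],
    [1, 0, 0.01, 0, 0.4],
    [1, 0, 0.01, 0, 0.3],
    [1, 0, 0, 0, 0]
  ]
}}

```text
time: 16.17
ee_pos: [0.5194, 0.2278, 0.165]
eef_rot: [0.985, -0.173, -0.024, 0.009]
ft_force: [-0.0, -0.2, 0.1]
width: 0.0507
```

```bash
python3 - <<'E'
from h import *
go(.519,.2295,.164,-22.5)
b=camera('side')
E
```

```text
t 16.17 pos [0.5194 0.2278 0.165 ] yaw -19.98 tilt [-0.0508 -0.0084 -0.9987] F [-0.0432 -0.2035  0.137 ] M [ 0.0346 -0.0839  0.0122] w 0.05071634142976716
units [-0.0306 -0.051   0.0332] turn 0.5035562481983327
```

Call:
{"api": "carry_out", "payload": {
  "rows": [
    [1, 0, -0.03, 0, 0.3],
    [1, 0, 0, 0, 0.2],
    [1, 0, 0, 0, 0],
    [-1, 0, 0, 0, 0],
    [-1, 0, 0, 0, 0],
    [-1, 0, 0, 0, 0],
    [-1, 0, 0, 0, 0],
    [-1, 0, 0, 0, 0],
    [-1, 0, 0, 0, 0],
    [-1, 0, 0, -0.3, 0],
    [-1, 0, 0, -0.5, 0],
    [-1, 0, 0, -0.6, 0],
    [-1, 0, 0, -0.7, 0],
    [-1, 0, 0, -0.8, 0],
    [-1, 0, 0, -0.6, 0],
    [-1, 0, 0, -0.3, 0],
    [-1, 0, 0, 0, 0]
  ]
}}

```text
time: 17.63
ee_pos: [0.5251, 0.2286, 0.2871]
eef_rot: [0.981, -0.191, -0.025, 0.01]
ft_force: [0.1, 0.2, -0.8]
width: 0.0868
```

```bash
python3 - <<'E'
from h import *
st()
a=camera('side');b=camera('scene');w=camera('wrist')
for c in('side','scene','wrist'):
    for r in pinpoint('cup_grip',c): print(c,r['conf'],r['xy'],atz(c,r['xy'],.164))
def crop(i,x,y):return cv2.resize(i[y:y+150,x:x+100],(400,600),interpolation=3)
cv2.imwrite('pics/c6.png',np.clip(1.6*np.hstack([crop(a,215,30),crop(b,355,160)]),0,255).astype('u1'))
cv2.imwrite('pics/w6.png',np.clip(1.4*w,0,255).astype('u1'))
E
```

```text
t 17.63 pos [0.5251 0.2286 0.2871] yaw -22.02 tilt [-0.0522 -0.0098 -0.9986] F [ 0.0955  0.1937 -0.7594] M [ 0.0581 -0.0573  0.0159] w 0.08679977901234692
side 0.92 [267.0, 84.4] [0.5249 0.228  0.164 ]
scene 0.83 [418.2, 220.2] [0.5109 0.2283 0.164 ]
wrist 0.62 [279.2, 207.2] [0.5147 0.2294 0.164 ]
```

View pics/c6.png

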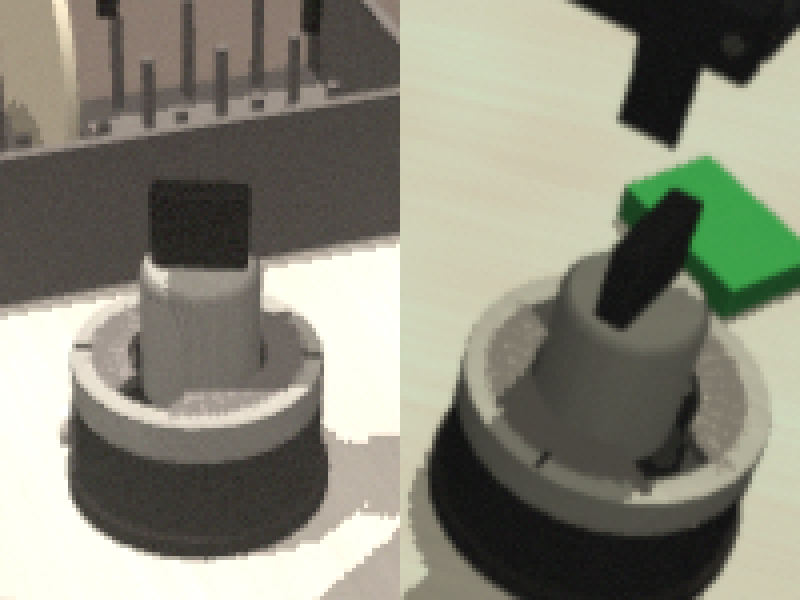

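View pics/w6.png

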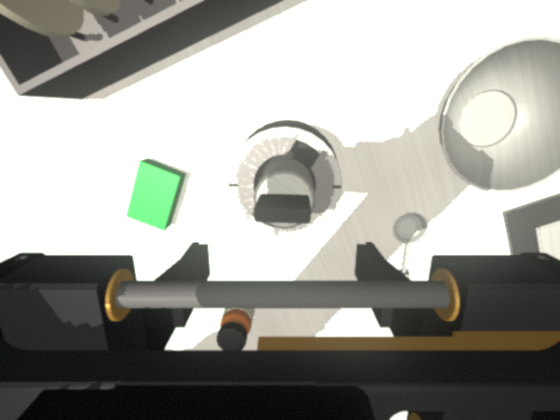

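The bar lies in line with the marks at wrist (233,186) and (337,187), and the cup stands upright in the well. I'll check the angle and seat height with numbers.

```bash
python3 - <<'E'
from h import *
w=cv2.cvtColor(cv2.imread('pics/w6.png'),6)
m=(w<100).astype('u1');m[:185]=0;m[232:]=0;m[:,:245]=0;m[:,320:]=0
n,l,s,c=cv2.connectedComponentsWithStats(m);k=1+s[1:,4].argmax();print(s[k],c[k])
for x in range(258,310,6): 
    r=np.where(l[:,x]==k)[0]; print(x,r.min(),r.max(),end='; ')
print()
for u,v,z in(((233,186),(337,187),.084),):
    p,q=atz('wrist',u,z),atz('wrist',v,z);print((p+q)/2,np.degrees(np.arctan2(*(q-p)[1::-1])))
# height by triangulating scene & side bar-top centres / nets
def tri(a,b):
    o1,d1=ray('side',a);o2,d2=ray('scene',b);A=np.stack([d1,-d2],1);t=np.linalg.lstsq(A,o2-o1,rcond=None)[0]
    p,q=o1+t[0]*d1,o2+t[1]*d2;return (p+q)/2,np.linalg.norm(p-q)
print('grip',tri((267,84.4),(418.2,220.2)))
# bar ends top corners: side crop (150,182),(250,182); scene (605,320)bottom-left.. 
print('expected grip px',proj('side',[.519,.229,.164]),proj('scene',[.519,.229,.164]))
print('expected at +8mm',proj('side',[.519,.229,.172]),proj('scene',[.519,.229,.172]))
# bar top edges expected in side
for e in(.25,-.25):
  for t in(.008,-.008):
    a=np.radians(-22.5);P=np.array([.519,.229,.184])+e/10*np.array([np.cos(a),np.sin(a),0])+t*np.array([-np.sin(a),np.cos(a),0]);x=proj('side',P);y=proj('scene',P);print('crop side',(x-[215,30])*4,'scene',(y-[355,160])*4+[400,0],'wrist',proj('wrist',P))
E
```

```text
[ 255  195   56   28 1392] [283.0999 208.2011]
258 202 219; 264 195 221; 270 195 220; 276 195 220; 282 195 221; 288 195 221; 294 195 221; 300 195 222; 306 196 221; 
[0.5164 0.2288 0.084 ] -21.867819479961746
grip (array([0.5213, 0.2255, 0.1693]), np.float64(0.007516661206874366))
expected grip px [264.1155  84.6406] [417.9969 223.5155]
expected at +8mm [264.0932  81.165 ] [419.0892 220.1398]
crop side [246.7745 177.1131] scene [649.4532 261.53  ] wrist [311.9774 204.7838]
crop side [245.206  193.6114] scene [614.1973 242.1925] wrist [311.2299 222.3139]
crop side [147.8466 173.5786] scene [710.598  198.2071] wrist [253.7555 203.4501]
crop side [145.2118 190.02  ] scene [675.9792 180.2654] wrist [254.1349 220.8627]
```

```bash
python3 -c "
from h import *
s,_=st();print(np.abs(s['joint_vel']).max());print(close_job())"
```

```text
t 17.93 pos [0.5238 0.2279 0.2832] yaw -22.02 tilt [-0.0575 -0.0123 -0.9983] F [ 0.6189 -0.8592 -0.5671] M [ 0.0372 -0.0393 -0.0256] w 0.08690424603827537
0.005634645619645647
the job is handed in; nothing more can be done
None
```

The two-lug cup is seated in the grinder and turned clockwise by about 60° to the marks. I released it and handed the job in at about 18 s. I never moved near the other two cups or the pink grinder.

**What I did:** I gripped the cup by the ends of its bar and lowered it with the lugs over the notches. I opened the hand so the cup could drop flat, regripped it at 10 N and turned it. Then I let go and raised the open hand about 12 cm clear.

**Last checks:**
- **Alignment:** in the last wrist picture the bar and the rim marks line up within about 1°.
- **Seating:** the bar top is within about 2 px of where a fully seated cup should appear in the wrist and scene views. From the recognised points, the grip point came out at 169 mm instead of 164 mm. The two cameras' sight lines missed each other by 7.5 mm, so I trusted that figure less than the picture fit.
- **Forces:** wrist force stayed at a few newtons at every reading.

**Problem along the way:** the hand drifted to about 3–4° off vertical while carrying the cup. I corrected for that when placing it, and by the pictures the cup stood upright once I let go.

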